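# Turn round the order of the drill-press tools

### The arm

A 6-joint arm with a two-finger parallel gripper is mounted at the origin on the work surface. World frame = base frame: x ahead of the robot, y to its left, z up, the work surface at z = 0. Lengths are in m, angles in rad, forces in N, time in s.
With the tool pointing down it reaches from about 0.325 to 0.775 m from the base axis. Payload 5.5 kg.
Tool frame: the origin (TCP) lies on the centre line of the jaws, within the pads' length; the fingertips stand 17 mm ahead of it and the grasp point (between the pads) lies 2 mm behind it; z points along the fingers, y is the line along which they close (so a half turn about z gives the same grasp; the last joint's range is limited). The gripper opens to 88 mm and grips with 3 to 60 N. Pads are 20 mm wide; open, the fingers measure 115 mm over their backs; the gripper's body (75 mm by 178 mm) begins 61 mm behind the grasp point.
Start: joints at [1.257, 0.091, 1.231, -0, 1.82, -0.057], TCP at [0.152, 0.58, 0.24] pointing down, gripper open.
Joint ranges: [-2.87, 2.87], [-0.86, 2.18], [0.17, 2.46], [-1.51, 4.65], [0.06, 2.69], [-2.65, 2.65]. Speed limits (rad/s): [2.57, 2.57, 3.01, 3.14, 3.14, 3.14].

### API

Orientations are given as a rotation vector (axis times angle).
In Python, from rig import get_obs, grab_frame, get_calibration, sign_off, regions_of gives the robot as it stands.
- The arm moves only by the tool servo_tool, never from a script. Its argument "steps" is a list of rows, each a list of 7 numbers: the shift along the tool's x, y, z each as a share of 15 cm, from -1 to 1, then the turn, a rotation vector about the tool's x, y, z each as a share of 180 degrees, from -1 to 1, then the opening, from 0 (shut) to 1 (fully open). In form: [[x, y, z, wx, wy, wz, grip], ...]. A call has 1 to 8 rows; each row shifts and turns the commanded pose from where the row before left it, along the tool's axes as they then stand; what a row does not reach is not made up. A row lasts 1/8 s, in which the tool goes at most 62.5 mm and 10.7 degrees, less where a joint would pass 70% of its speed; a pose out of reach is approached as far as the arm can. A call with a number of a shift or a turn outside -1 to 1 is refused whole. A call with a gripper value outside its range is refused whole. The fingers move at their own pace and stop on an object; "force" is the grip in N (left out, the last holds). Time passes only in rows, so rows that do not move let the fingers close. It gives the time, the measured TCP pose, the force, the opening and the grip force at its end, in the units of the state.
- get_obs(): the state, without advancing time (a new reading comes with each control period).
- grab_frame(name): name is "scene" or "top"; returns the picture (400x640x3 uint8, red, green, blue); there is no depth.
- get_calibration(name): a dict with "vfov" (degrees; the focal length in pixels is half the picture's height over the tangent of half this angle, whatever the lens; pixels are square), "cx", "cy" (the principal point, pixels), "R" (3x3) and "t" (3): a world point X has camera coordinates R X + t. Camera axes: x right, y down, z forward; pixel columns grow to the right and rows downward; lengths in m; the calibration is good to about 2 mm. A picture is of the moment at which its call begins. get_calibration takes no time and is no camera call.
- sign_off(): hands the job in; it is judged then, once.
Trained networks look in the newest picture that a camera, given by its name, has taken for a name from the list of things; names that differ only in an ending like _2 or _b are one class to them, and where a whole thing is asked for, a point or a joint stands for the part that bears it (a point fixed in the world has none). Each returns a list of dicts, best first, with "score" (0 to 1); they miss things now and then, are a little off and sometimes report something else, mostly with a low value. They report only what shows in the picture. A call takes as long as a camera call.
- regions_of(camera, target): "pixels" (400x640 bool, what is visible of it) and "bbox" ([left, top, right, bottom] in pixels, round what is visible of it).
The state is a dict: "time": time; "joint_positions": joint angles; "dq": joint speeds; "tau": joint torques, N m; "ee_pos": TCP position; "tool_rot": TCP orientation; "wrist_force": force on the tool from outside, world axes, zero at the start; "ft_torque": the same for the moment, N m; "finger_gap": opening from 0.0 (shut) to 1.0 (fully open); "gripper_force": force on a finger pad.
Only numpy, scipy, OpenCV 4.12 (cv2) and the standard library are available. Lean on these libraries where they do the work, as an engineer would, in place of code of your own. Each camera call takes 0.05 s, during which the arm holds its last target. There are 200 camera calls.

### The job

The next job at the drill press uses the four tools in the opposite order. Move them all from the grey trays on the aluminium rack to the empty wooden rack, one in each well, in reverse order counted from the end posts: the tool nearest the aluminium rack's post goes into the well farthest from the wooden rack's post, and so on, so that the one farthest from the post ends up nearest to it. Set each tool down upright and flat on the floor of its well without dropping it or knocking any over, and leave the plaster foot, the jar and the wrench where they are.

Things in the scene. Friction and masses are not known exactly. Their poses are not given: they have to be found in the camera images.
- hole_saw: Hole saw standing teeth down: plain steel cylinder 38 mm in diameter and 44 mm high, on top a dark collar (22 mm diameter, to 50 mm) and a thin 10 mm shank up to 72 mm. About 0.16 kg. Grip it by the cylinder, for instance 33 mm above its underside. Origin: centre of its underside, z up its axis. Starts upright in its own grey tray, underside 12 mm above the bench, up to 5 mm off the tray's centre, any yaw.
- chuck: Keyless drill chuck: dark steel cylinder 36 mm in diameter and 50 mm high, then a cone with three small jaws up to 70 mm. About 0.35 kg. Grip it by the cylinder, for instance 36 mm above its underside. Origin: centre of its underside, z up its axis. Starts upright in its own grey tray, underside 12 mm above the bench, up to 5 mm off the tray's centre, any yaw.
- drum: Sanding drum: brown abrasive sleeve 31 mm in diameter (33 mm rim at the foot) and 52 mm high, on top a black rubber washer (24 mm diameter) to 55 mm and a thin 8 mm shank up to 75 mm. About 0.12 kg. Grip it by the sleeve, for instance 36 mm above its underside. Origin: centre of its underside, z up its axis. Starts upright in its own grey tray, underside 12 mm above the bench, up to 5 mm off the tray's centre, any yaw.
- mill: Face milling cutter: toothed dark disc 43 mm across the teeth and 20 mm high, and above it a bright steel shank 18 mm in diameter up to 70 mm. About 0.28 kg. Grip it by the shank, for instance 48 mm above its underside. Origin: centre of its underside, z up its axis. Starts upright in its own grey tray, underside 12 mm above the bench, up to 5 mm off the tray's centre, any yaw.
- source: Aluminium rack: fixed plate 74 x 316 mm, 8 mm thick, carrying four grey trays in a row along its y axis. Origin: underside, middle of the row. Places at y = +102, +34, -34, -102 mm, x = 0. At the +y end (y = +158 mm) its end post: steel pin, black knob 22 mm in diameter, top 52 mm above the bench. To the robot's left or right, any yaw. Foot, jar and wrench lie 40 mm or more clear of both racks.
- target: Wooden rack, fixed, empty: plate 74 x 316 mm, four square wells in a row along its y axis. Origin: underside, middle of the row. Wells at y = +102, +34, -34, -102 mm, x = 0; 58 mm square inside, floor 8 mm above the bench, walls 12 mm above the floor, 8 to 10 mm thick. End post like the other rack's at y = +158 mm, top 52 mm above the bench. Lies on the other side, at any yaw.
- tray_hole_saw: The fixed shallow grey tray in which the hole saw stands at the start, at one of the four places of the source rack (order shuffled); it never moves and so marks where in the row that tool came from. 64 mm square outside, 58 mm inside, 14 mm high, floor 4 mm above its underside. Origin: centre of its underside, 8 mm above the bench.
- tray_chuck: The fixed shallow grey tray in which the drill chuck stands at the start, at one of the four places of the source rack (order shuffled); it never moves and so marks where in the row that tool came from. 64 mm square outside, 58 mm inside, 14 mm high, floor 4 mm above its underside. Origin: centre of its underside, 8 mm above the bench.
- tray_drum: The fixed shallow grey tray in which the sanding drum stands at the start, at one of the four places of the source rack (order shuffled); it never moves and so marks where in the row that tool came from. 64 mm square outside, 58 mm inside, 14 mm high, floor 4 mm above its underside. Origin: centre of its underside, 8 mm above the bench.
- tray_mill: The fixed shallow grey tray in which the face milling cutter stands at the start, at one of the four places of the source rack (order shuffled); it never moves and so marks where in the row that tool came from. 64 mm square outside, 58 mm inside, 14 mm high, floor 4 mm above its underside. Origin: centre of its underside, 8 mm above the bench.

How it is judged:
At the end, for the whole second after the job is handed in: Counted from the end posts, the 1st tool of the row is in well 4, the 2nd in 3, the 3rd in 2, the 4th in 1; each upright within 0.1 rad, at rest, within 14 mm of its well's centre along and across the rack, underside 4 to 12 mm above the rack's underside (floor: 8 mm) (((y of tray_hole_saw in the frame of source between 0.072 and 0.132 m and x of hole_saw in the frame of target between -0.014 and 0.014 m and y of hole_saw in the frame of target between -0.116 and -0.088 m and z of hole_saw in the frame of target between 0.004 and 0.012 m) or (y of tray_hole_saw in the frame of source between 0.004 and 0.064 m and x of hole_saw in the frame of target between -0.014 and 0.014 m and y of hole_saw in the frame of target between -0.048 and -0.02 m and z of hole_saw in the frame of target between 0.004 and 0.012 m) or (y of tray_hole_saw in the frame of source between -0.064 and -0.004 m and x of hole_saw in the frame of target between -0.014 and 0.014 m and y of hole_saw in the frame of target between 0.02 and 0.048 m and z of hole_saw in the frame of target between 0.004 and 0.012 m) or (y of tray_hole_saw in the frame of source between -0.132 and -0.072 m and x of hole_saw in the frame of target between -0.014 and 0.014 m and y of hole_saw in the frame of target between 0.088 and 0.116 m and z of hole_saw in the frame of target between 0.004 and 0.012 m)) and angle between each of hole_saw, chuck, drum, mill's own z axis and vertical below 0.1 rad and linear speed of each of hole_saw, chuck, drum, mill below 0.02 m/s and angular speed of each of hole_saw, chuck, drum, mill below 0.2 rad/s and ((y of tray_chuck in the frame of source between 0.072 and 0.132 m and x of chuck in the frame of target between -0.014 and 0.014 m and y of chuck in the frame of target between -0.116 and -0.088 m and z of chuck in the frame of target between 0.004 and 0.012 m) or (y of tray_chuck in the frame of source between 0.004 and 0.064 m and x of chuck in the frame of target between -0.014 and 0.014 m and y of chuck in the frame of target between -0.048 and -0.02 m and z of chuck in the frame of target between 0.004 and 0.012 m) or (y of tray_chuck in the frame of source between -0.064 and -0.004 m and x of chuck in the frame of target between -0.014 and 0.014 m and y of chuck in the frame of target between 0.02 and 0.048 m and z of chuck in the frame of target between 0.004 and 0.012 m) or (y of tray_chuck in the frame of source between -0.132 and -0.072 m and x of chuck in the frame of target between -0.014 and 0.014 m and y of chuck in the frame of target between 0.088 and 0.116 m and z of chuck in the frame of target between 0.004 and 0.012 m)) and ((y of tray_drum in the frame of source between 0.072 and 0.132 m and x of drum in the frame of target between -0.014 and 0.014 m and y of drum in the frame of target between -0.116 and -0.088 m and z of drum in the frame of target between 0.004 and 0.012 m) or (y of tray_drum in the frame of source between 0.004 and 0.064 m and x of drum in the frame of target between -0.014 and 0.014 m and y of drum in the frame of target between -0.048 and -0.02 m and z of drum in the frame of target between 0.004 and 0.012 m) or (y of tray_drum in the frame of source between -0.064 and -0.004 m and x of drum in the frame of target between -0.014 and 0.014 m and y of drum in the frame of target between 0.02 and 0.048 m and z of drum in the frame of target between 0.004 and 0.012 m) or (y of tray_drum in the frame of source between -0.132 and -0.072 m and x of drum in the frame of target between -0.014 and 0.014 m and y of drum in the frame of target between 0.088 and 0.116 m and z of drum in the frame of target between 0.004 and 0.012 m)) and ((y of tray_mill in the frame of source between 0.072 and 0.132 m and x of mill in the frame of target between -0.014 and 0.014 m and y of mill in the frame of target between -0.116 and -0.088 m and z of mill in the frame of target between 0.004 and 0.012 m) or (y of tray_mill in the frame of source between 0.004 and 0.064 m and x of mill in the frame of target between -0.014 and 0.014 m and y of mill in the frame of target between -0.048 and -0.02 m and z of mill in the frame of target between 0.004 and 0.012 m) or (y of tray_mill in the frame of source between -0.064 and -0.004 m and x of mill in the frame of target between -0.014 and 0.014 m and y of mill in the frame of target between 0.02 and 0.048 m and z of mill in the frame of target between 0.004 and 0.012 m) or (y of tray_mill in the frame of source between -0.132 and -0.072 m and x of mill in the frame of target between -0.014 and 0.014 m and y of mill in the frame of target between 0.088 and 0.116 m and z of mill in the frame of target between 0.004 and 0.012 m))); the robot touches nothing.
It fails at once if the plaster foot, the jar or the wrench is disturbed (moved more than 30 mm) (distance of any of foot, jar, wrench from where it was at the start of the episode above 0.03 m).
It fails at once if a tool is knocked over (tilted more than 50 degrees) (angle between any of hole_saw, chuck, drum, mill's own z axis and vertical above 0.87 rad).
It fails at once if a tool is dropped into the wooden rack (faster than 0.6 m/s within 20 mm of its floor) ((linear speed of hole_saw above 0.6 m/s and x of hole_saw in the frame of target between -0.04 and 0.04 m and y of hole_saw in the frame of target between -0.14 and 0.14 m and z of hole_saw in the frame of target between 0 and 0.028 m) or (linear speed of chuck above 0.6 m/s and x of chuck in the frame of target between -0.04 and 0.04 m and y of chuck in the frame of target between -0.14 and 0.14 m and z of chuck in the frame of target between 0 and 0.028 m) or (linear speed of drum above 0.6 m/s and x of drum in the frame of target between -0.04 and 0.04 m and y of drum in the frame of target between -0.14 and 0.14 m and z of drum in the frame of target between 0 and 0.028 m) or (linear speed of mill above 0.6 m/s and x of mill in the frame of target between -0.04 and 0.04 m and y of mill in the frame of target between -0.14 and 0.14 m and z of mill in the frame of target between 0 and 0.028 m)).
It also fails if it takes over 106 s, if anything falls off the work surface, if the arm or the gripper's body presses on something with over 40 N, if the wrist force passes 120 N, or if a joint passes its speed limit or range.

## Working session

There is one attempt and no reset: what is moved stays moved. The work goes in short steps, Python scripts to look and compute and a tool call to move; the robot and the scene stay as the last step left them, time stands still between calls to the robot, and variables do not carry over. Pictures are saved under pics/ and viewed, at most 14 in all, crops included, and the job is handed in when it is done.

Besides the shell and the picture viewer there is one more tool, called after "Call:" as name(argument=value, ...), one argument or row to a line, values as JSON. servo_tool: Moves the arm, as the interface text tells. Its arguments: {"type":"object","properties":{"steps":{"type":"array","items":{"type":"array","items":{"type":"number"}}},"force":{"type":"number"}},"required":["steps"]}

```bash
mkdir -p pics; ls
python3 - <<'E'
from rig import *
import cv2,numpy as np
np.set_printoptions(precision=4,suppress=True)
o=get_obs();print(o['time'],o['ee_pos'],o['tool_rot'],o['finger_gap'])
for n in ("top","scene"):
    f=grab_frame(n);cv2.imwrite(f'pics/{n}0.png',f[:,:,::-1]);c=get_calibration(n);print(n,c)
    for t in ["hole_saw","chuck","drum","mill","source","target","tray_hole_saw","tray_chuck","tray_drum","tray_mill"]:
        for r in regions_of(n,t)[:4]:
            ys,xs=np.nonzero(r['pixels']);print(n,t,round(r['score'],2),r['bbox'],len(xs),xs.mean().round(1),ys.mean().round(1))
E
```

```text
pics
0.0 [0.1523 0.5801 0.2385] [-0.4023 -3.1154  0.003 ] 1.0014860208395688
top {'vfov': 54.14019812682418, 'cx': 312.1692633698846, 'cy': 202.97496460721197, 'R': array([[-0.0242, -0.9997,  0.0097],
       [-0.9961,  0.0233, -0.0854],
       [ 0.0851, -0.0117, -0.9963]]), 't': array([-0.0151,  0.536 ,  0.7654])}
top hole_saw 0.87 [162.6, 148.2, 186.9, 166.1] 426 175.6 157.5
top chuck 0.83 [203.7, 244.0, 227.0, 262.2] 337 215.5 252.7
top chuck 0.74 [191.0, 205.6, 220.5, 228.2] 360 205.8 218.5
top drum 0.53 [175.2, 178.5, 201.3, 197.8] 347 187.4 187.1
top mill 0.82 [192.7, 210.0, 216.7, 230.2] 352 205.8 218.7
top source 0.79 [149.7, 123.1, 244.3, 279.0] 1303 193.2 176.1
top target 0.89 [321.1, 150.0, 464.2, 253.0] 5423 393.2 201.3
top target 0.46 [150.8, 122.2, 246.5, 278.6] 1296 192.3 174.9
top tray_hole_saw 0.95 [159.8, 139.0, 201.4, 181.0] 660 181.1 162.4
top tray_chuck 0.63 [200.9, 229.6, 241.5, 271.5] 682 222.1 250.3
top tray_drum 0.97 [176.4, 170.4, 213.7, 210.5] 734 193.9 192.0
top tray_mill 0.58 [185.3, 202.7, 225.5, 240.7] 692 205.3 221.2
scene {'vfov': 43.501485587759205, '
[... 402 characters left out ...]
um 0.61 [395.0, 128.5, 410.7, 154.6] 260 403.3 142.9
scene drum 0.24 [386.6, 137.8, 417.5, 166.6] 408 398.6 150.6
scene mill 0.75 [365.6, 123.2, 381.2, 148.9] 253 374.2 138.0
scene mill 0.54 [396.6, 130.3, 410.7, 154.3] 278 403.4 143.4
scene source 0.67 [329.4, 134.8, 461.7, 183.8] 999 413.4 161.7
scene target 0.91 [214.6, 182.4, 305.9, 317.5] 4978 259.4 250.0
scene tray_hole_saw 0.72 [411.9, 144.5, 441.7, 172.2] 333 426.1 160.0
scene tray_hole_saw 0.28 [420.4, 137.2, 438.8, 166.8] 387 429.4 152.5
scene tray_chuck 0.6 [333.9, 123.2, 366.0, 148.3] 403 347.5 135.3
scene tray_drum 0.97 [382.6, 138.5, 416.1, 164.4] 442 399.1 151.0
scene tray_mill 0.62 [355.8, 128.4, 389.7, 154.9] 341 372.3 142.8
```

Run:
```python
import cv2
a=cv2.imread('pics/top0.png');cv2.imwrite('pics/top0c.png',cv2.resize(a[100:300,120:500],(798,420),interpolation=cv2.INTER_CUBIC))
```

```text
(no output)
```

View pics/top0.png

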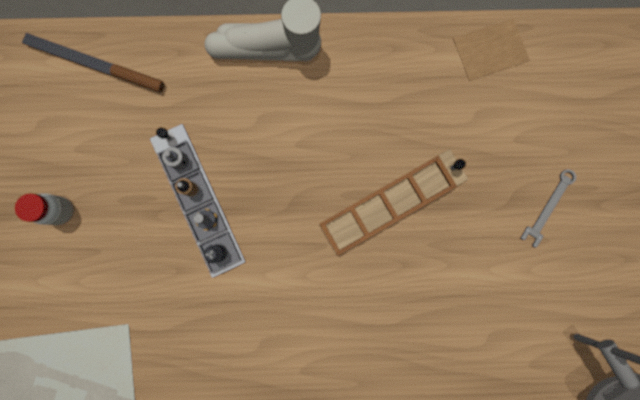

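View pics/top0c.png

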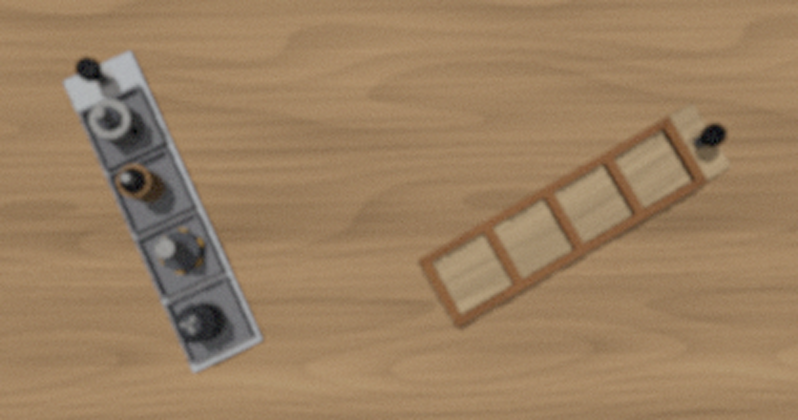

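View pics/scene0.png

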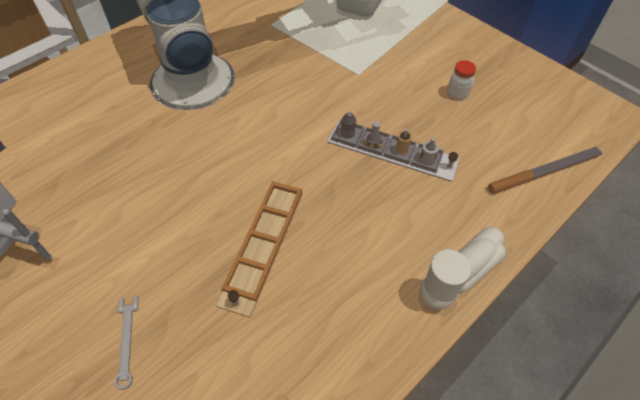

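```bash
cat > h.py <<'E'
from rig import *
import cv2,numpy as np
from scipy.optimize import minimize
from scipy.spatial.transform import Rotation as Ro
np.set_printoptions(precision=4,suppress=True)
CAL={n:get_calibration(n) for n in("top","scene")}
def proj(n,X):
    c=CAL[n];p=np.atleast_2d(X)@c['R'].T+c['t'];f=200/np.tan(np.radians(c['vfov']/2))
    return p[:,:2]/p[:,2:]*f+[c['cx'],c['cy']]
def back(n,uv,z):
    c=CAL[n];f=200/np.tan(np.radians(c['vfov']/2));C=-c['R'].T@c['t']
    d=c['R'].T@np.array([(uv[0]-c['cx'])/f,(uv[1]-c['cy'])/f,1]);return C+d*(z-C[2])/d[2]
A=np.linspace(0,2*np.pi,32)
SH={'hole_saw':[(0,44,19),(44,50,11),(50,72,5)],'chuck':[(0,50,18),(50,70,8)],'drum':[(0,52,16),(52,55,12),(55,75,4)],'mill':[(0,20,21.5),(20,70,9)]}
def fill(n,groups):
    m=np.zeros((1600,2560),np.uint8)  # 4x supersampled
    for g in groups:
        h=cv2.convexHull((proj(n,g)*4+2).astype(np.float32)).round().astype(np.int32);cv2.fillConvexPoly(m,h,1)
    return cv2.resize(m.astype(np.float32),(640,400),interpolation=cv2.INTER_AREA)
def tool(n,t,x,y,z=.012):
    return fill(n,[np.array([[x+r*np.cos(a)/1e3,y+r*np.sin(a)/1e3,z+h/1e3] for a in A for h in(b,e)]) for b,e,r in SH[t]])
def box(n,x,y,w,y0,y1,z=.02):
    c,s=np.cos(w),np.sin(w)
    return fill(n,[np.array([[x+c*u-s*v,y+s*u+c*v,k] for u in(-.037,.037) for v in(y0,y1) for k in(0,z)])])
def fit(f,masks,p0,scale):
    cost=lambda q:sum(1-np.minimum(a:=f(n,p0+q*scale),m).sum()/np.maximum(a,m).sum() for n,m in masks)
    n=len(p0);S=np.vstack([np.zeros(n),np.eye(n)])-.3
    r=minimize(cost,np.zeros(n),method='Nelder-Mead',options=dict(initial_simplex=S,xatol=.01,fatol=1e-4,maxiter=300))
    return p0+r.x*scale,r.fun/len(masks)
E
python3 - <<'E'
from h import *
for n in("top","scene"): grab_frame(n)
M={}
P={}
C={'top':{'hole_saw':(175,157),'drum':(187,187),'mill':(206,218),'chuck':(215,252)},'scene':{'hole_saw':(429,152),'drum':(403,143),'mill':(374,137),'chuck':(348,125)}}
for t in SH:
    ms={}
    for n in C:
        for k in SH if n=='scene' else [t]:
            for r in regions_of(n,k):
                ys,xs=np.nonzero(r['pixels'])
                if np.hypot(xs.mean()-C[n][t][0],ys.mean()-C[n][t][1])<5 and len(xs)<450 and n not in ms: ms[n]=r['pixels'].astype(np.float32)
    p0=back('top',C['top'][t],.04)[:2]
    for sel in(['top'],['scene'],['top','scene']):
        q=[(n,ms[n]) for n in sel if n in ms]
        if q: print(t,sel,*fit(lambda n,p:tool(n,t,*p),q,p0,np.array([.01,.01])))
ms={n:regions_of(n,'target')[0]['pixels'].astype(np.float32) for n in C}
p0=np.array([*back('top',(393,201),.01)[:2],-1.1,-.14,.176])
for sel in(['top'],['scene'],['top','scene']):
    best=min((fit(lambda n,p:box(n,*p),[(n,ms[n]) for n in sel],p0+[0,0,d,0,0],np.array([.02,.02,.2,.01,.01])) for d in(0,.2,-.2)),key=lambda r:r[1]);print('target',sel,*best)
print('posts',back('top',(459,164),.04),back('top',(162,132),.04), back('top',(181,162),.02),back('top',(222,252),.02))
E
```

```text
hole_saw ['scene'] [0.6292 0.2434] 0.09429079294204712
hole_saw ['top', 'scene'] [0.6292 0.2434] 0.09429079294204712
chuck ['top'] [0.4415 0.1632] 0.08614891767501831
chuck ['scene'] [0.4362 0.1667] 0.1347241997718811
chuck ['top', 'scene'] [0.441  0.1629] 0.13393092155456543
drum ['top'] [0.5717 0.2171] 0.060072481632232666
drum ['scene'] [0.5702 0.2183] 0.16137206554412842
drum ['top', 'scene'] [0.5713 0.2171] 0.1141938865184784
mill ['top'] [0.5095 0.1849] 0.11953729391098022
mill ['scene'] [0.5067 0.1853] 0.15878725051879883
mill ['top', 'scene'] [0.5088 0.1844] 0.15325146913528442
target ['top'] [ 0.5223 -0.1673 -2.6414 -0.1255  0.1862] 0.031276047229766846
target ['scene'] [ 0.5433 -0.2093  0.4968 -0.1408  0.1729] 0.027248501777648926
target ['top', 'scene'] [ 0.5343 -0.1912  0.4962 -0.1614  0.1514] 0.03506818413734436
posts [ 0.6052 -0.3225  0.04  ] [0.6831 0.2684 0.04  ] [0.6256 0.2368 0.02  ] [0.4417 0.1545 0.02  ]
```

Run:
```python
from h import *
W=-2.643;c,s=np.cos(W),np.sin(W)
im=cv2.imread('pics/top0.png')[130:270,140:480];im=cv2.resize(im,None,fx=2.35,fy=2.35,interpolation=cv2.INTER_CUBIC)
P=lambda n,X:((proj(n,X)-[140,130]+.5)*2.35).round().astype(np.int32)
for v in(.102,.034,-.034,-.102):
    for z,col in((.02,(0,0,255)),(.008,(0,255,0))):
        q=np.array([[.5277+c*u-s*(v+k),-.1788+s*u+c*(v+k),z] for u,k in((-.029,-.029),(.029,-.029),(.029,.029),(-.029,.029))])
        cv2.polylines(im,[P('top',q)],True,col,1)
for t,p in dict(hole_saw=(.6292,.2434),chuck=(.441,.163),drum=(.5713,.2171),mill=(.509,.1847)).items():
    for b,e,r in SH[t]: 
        for h in(b,e): cv2.polylines(im,[P('top',np.array([[p[0]+r*np.cos(a)/1e3,p[1]+r*np.sin(a)/1e3,.012+h/1e3] for a in A]))],True,(255,255,0),1)
cv2.circle(im,tuple(map(int,P('top',np.array([[.5277-s*.158,-.1788+c*.158,.05]]))[0])),3,(255,0,0),1)
cv2.imwrite('pics/ov.png',im);print(im.shape)
o=get_obs();R=Ro.from_rotvec(o['tool_rot']).as_matrix();print(R,o['ee_pos'])
```

```text
(329, 799, 3)
[[-0.9672  0.254  -0.    ]
 [ 0.254   0.9672  0.    ]
 [ 0.      0.     -1.    ]] [0.1524 0.5804 0.2396]
```

View pics/ov.png

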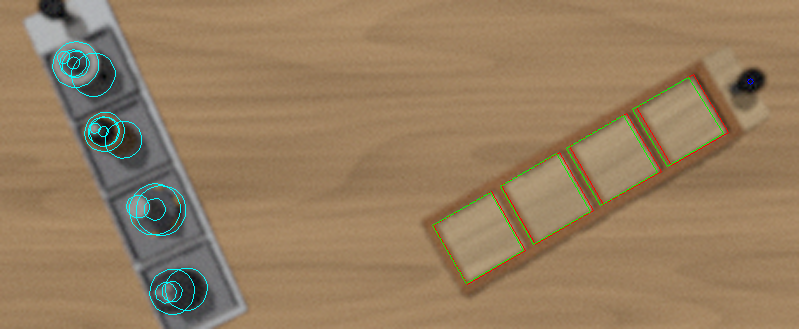

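Call:
servo_tool(
  steps=[
    [0, 0, 0, 0, 0, -0.054, 1],
    [0, 0, 0, 0, 0, -0.054, 1],
    [0, 0, 0, 0, 0, -0.054, 1],
    [0, 0, 0, 0, 0, -0.054, 1],
    [-0.18, -0.3, 0, 0, 0, 0, 1],
    [-0.18, -0.3, 0, 0, 0, 0, 1],
    [-0.18, -0.3, 0, 0, 0, 0, 1],
    [-0.18, -0.3, 0, 0, 0, 0, 1],
  ],
  force=25,
)

```text
time: 3.3
ee_pos: [0.3258, 0.4593, 0.2397]
tool_rot: [-0.658, 3.072, 0.0]
wrist_force: [1.1, 1.2, -0.0]
finger_gap: 1.0
gripper_force: 0.0
```

Call:
servo_tool(
  steps=[
    [-0.18, -0.3, 0, 0, 0, 0, 1],
    [-0.18, -0.3, 0, 0, 0, 0, 1],
    [-0.18, -0.3, 0, 0, 0, 0, 1],
    [-0.18, -0.3, 0, 0, 0, 0, 1],
    [-0.18, -0.3, 0, 0, 0, 0, 1],
    [-0.18, -0.3, 0, 0, 0, 0, 1],
    [0, 0, 0, 0, 0, 0, 1],
    [0, 0, 0, 0, 0, 0, 1],
  ],
)

```text
time: 4.3
ee_pos: [0.5826, 0.2806, 0.2394]
tool_rot: [0.657, -3.071, -0.001]
wrist_force: [0.0, 0.6, 0.4]
finger_gap: 0.997
gripper_force: 0.0
```

```bash
cat > go.py <<'E'
import sys
from h import *
# usage: go.py x y z [yaw of tool y, deg]
g=np.array(list(map(float,sys.argv[1:4])));o=get_obs();R=Ro.from_rotvec(o['tool_rot']).as_matrix()
d=R.T@(g-o['ee_pos']);print('t',o['time'],'pos',np.array(o['ee_pos']),'share',d/.15,'rows',np.linalg.norm(d)/.0625)
a=np.degrees(np.arctan2(R[1,1],R[0,1]));print('yaw',a,'tilt',R[2,2],'q',np.array(o['joint_positions']))
if len(sys.argv)>4:
    y=float(sys.argv[4]);t=-((y-a+90)%180-90);print('turn share',t/180)
    Rn=R@Ro.from_rotvec([0,0,np.radians(t)]).as_matrix();print('share after turn',Rn.T@(g-o['ee_pos'])/.15)
E
python3 go.py .6292 .2434 .045 114.1
```

```text
t 4.3 pos [0.5826 0.2806 0.2394] share [-0.1826 -0.3541  1.296 ] rows 3.254066300483736
yaw 114.15539191305221 tilt -0.9999996609304298 q [ 0.3959  0.2203  1.0886  0.0006  1.8332 -1.5963]
turn share 0.00030773285029010505
share after turn [-0.1829 -0.3539  1.296 ]
```

Call:
servo_tool(
  steps=[
    [-0.091, -0.177, 0, 0, 0, 0, 1],
    [-0.091, -0.177, 0, 0, 0, 0, 1],
    [0, 0, 0.2, 0, 0, 0, 1],
    [0, 0, 0.35, 0, 0, 0, 1],
    [0, 0, 0.35, 0, 0, 0, 1],
    [0, 0, 0.25, 0, 0, 0, 1],
    [0, 0, 0.146, 0, 0, 0, 1],
    [0, 0, 0, 0, 0, 0, 1],
  ],
)

```text
time: 5.3
ee_pos: [0.6283, 0.2437, 0.044]
tool_rot: [0.659, -3.069, 0.0]
wrist_force: [-0.3, -0.3, 0.9]
finger_gap: 0.998
gripper_force: 0.0
```

Call:
servo_tool(
  steps=[
    [0, 0, 0, 0, 0, 0, 0.3],
    [0, 0, 0, 0, 0, 0, 0.3],
    [0, 0, 0, 0, 0, 0, 0.3],
    [0, 0, 0, 0, 0, 0, 0.3],
    [0, 0, 0, 0, 0, 0, 0.3],
    [0, 0, 0, 0, 0, 0, 0.3],
  ],
)

```text
time: 6.05
ee_pos: [0.6296, 0.2431, 0.0453]
tool_rot: [0.658, -3.072, -0.0]
wrist_force: [-0.8, 0.2, 0.2]
finger_gap: 0.428
gripper_force: 25.0
```

Call:
servo_tool(
  steps=[
    [0, 0, -0.2, 0, 0, 0, 0.3],
    [0, 0, -0.35, 0, 0, 0, 0.3],
    [0, 0, -0.35, 0, 0, 0, 0.3],
    [0, 0, -0.2, 0, 0, 0, 0.3],
    [0, 0, 0, 0, 0, 0.05, 0.3],
    [0, 0, 0, 0, 0, 0.055, 0.3],
    [0, 0, 0, 0, 0, 0.055, 0.3],
    [0, 0, 0, 0, 0, 0.055, 0.3],
  ],
)

```text
time: 7.05
ee_pos: [0.6295, 0.2429, 0.2095]
tool_rot: [-0.406, -3.114, 0.001]
wrist_force: [-0.9, 0.5, -1.5]
finger_gap: 0.429
gripper_force: 25.0
```

Call:
servo_tool(
  steps=[
    [0, 0, 0, 0, 0, 0.055, 0.3],
    [0, 0, 0, 0, 0, 0.055, 0.3],
    [0, 0, 0, 0, 0, 0.055, 0.3],
    [0, 0, 0, 0, 0, 0.055, 0.3],
    [0, 0, 0, 0, 0, 0.04, 0.3],
    [0, 0, 0, 0, 0, 0, 0.3],
  ],
)

```text
time: 7.8
ee_pos: [0.6295, 0.2429, 0.2096]
tool_rot: [-1.601, -2.703, 0.001]
wrist_force: [0.4, 1.2, -1.1]
finger_gap: 0.431
gripper_force: 25.0
```

```bash
python3 go.py .4789 -.0892 .0422 28.6
```

```text
t 7.8 pos [0.6295 0.2429 0.2096] share [-1.4593 -1.9433  1.1176] rows 6.419799322039348
yaw 28.729486711509562 tilt -0.9999993840207597 q [ 0.3179  0.2943  1.055  -0.0001  1.7933 -0.1835]
turn share 0.0007193706194975391
share after turn [-1.4637 -1.94    1.1176]
```

Call:
servo_tool(
  steps=[
    [-0.105, -0.14, 0, 0, 0, 0, 0.3],
    [-0.208, -0.277, 0, 0, 0, 0, 0.3],
    [-0.208, -0.277, 0, 0, 0, 0, 0.3],
    [-0.208, -0.277, 0, 0, 0, 0, 0.3],
    [-0.208, -0.277, 0, 0, 0, 0, 0.3],
    [-0.208, -0.277, 0, 0, 0, 0, 0.3],
    [-0.208, -0.277, 0, 0, 0, 0, 0.3],
    [-0.108, -0.139, 0, 0, 0, 0, 0.3],
  ],
)

```text
time: 8.8
ee_pos: [0.4781, -0.0909, 0.2104]
tool_rot: [1.601, 2.703, -0.001]
wrist_force: [0.4, -0.9, -0.9]
finger_gap: 0.427
gripper_force: 25.0
```

Call:
servo_tool(
  steps=[
    [0, 0, 0.15, 0, 0, 0, 0.3],
    [0, 0, 0.25, 0, 0, 0, 0.3],
    [0, 0, 0.2, 0, 0, 0, 0.3],
    [0, 0, 0.05, 0, 0, 0, 0.3],
    [0, 0, 0, 0, 0, 0, 0.3],
  ],
)

```text
time: 9.43
ee_pos: [0.4793, -0.0889, 0.113]
tool_rot: [-1.601, -2.703, 0.0]
wrist_force: [0.7, 0.5, -1.8]
finger_gap: 0.425
gripper_force: 25.0
```

```bash
python3 go.py .4789 -.0892 .0422 28.6
python3 - <<'E'
from h import *
f=grab_frame('scene');cv2.imwrite('pics/s1.png',cv2.resize(f[100:330,180:420,::-1],None,fx=2.5,fy=2.5,interpolation=cv2.INTER_CUBIC))
E
```

```text
t 9.425 pos [ 0.4793 -0.0889  0.113 ] share [-0.0006 -0.0031  0.4722] rows 1.133361170102395
yaw 28.737570772411715 tilt -0.999999992543609 q [-0.2532 -0.2036  1.7384 -0.      1.6069 -0.7548]
turn share 0.0007642820689540031
share after turn [-0.0006 -0.0031  0.4722]
```

View pics/s1.png

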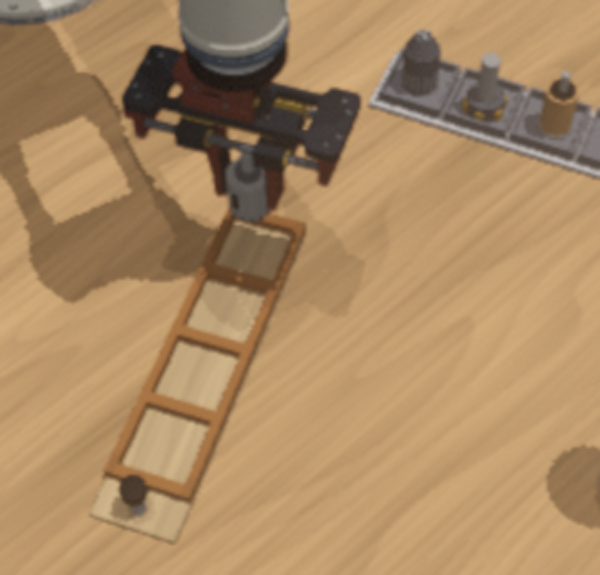

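The hole saw is held upright above the far well (crop about (248,195), well at (250,248)); the jaws lie across the rack. Lowering.

Call:
servo_tool(
  steps=[
    [0, 0, 0.15, 0, 0, 0, 0.3],
    [0, 0, 0.17, 0, 0, 0, 0.3],
    [0, 0, 0.1, 0, 0, 0, 0.3],
    [0, 0, 0.03, 0, 0, 0, 0.3],
    [0, 0, 0.02, 0, 0, 0, 0.3],
    [0, 0, 0, 0, 0, 0, 0.3],
    [0, 0, 0, 0, 0, 0, 0.3],
  ],
)

```text
time: 10.35
ee_pos: [0.4797, -0.089, 0.043]
tool_rot: [1.602, 2.701, 0.0]
wrist_force: [-0.4, -0.5, -1.4]
finger_gap: 0.426
gripper_force: 25.0
```

Call:
servo_tool(
  steps=[
    [0, 0, 0.008, 0, 0, 0, 0.3],
    [0, 0, 0, 0, 0, 0, 0.3],
    [0, 0, 0, 0, 0, 0, 1],
    [0, 0, 0, 0, 0, 0, 1],
    [0, 0, 0, 0, 0, 0, 1],
    [0, 0, 0, 0, 0, 0, 1],
    [0, 0, -0.1, 0, 0, 0, 1],
    [0, 0, -0.2, 0, 0, 0, 1],
  ],
)

```text
time: 11.35
ee_pos: [0.4786, -0.0887, 0.0861]
tool_rot: [-1.601, -2.7, 0.001]
wrist_force: [0.3, -0.4, 0.9]
finger_gap: 0.997
gripper_force: 0.0
```

Call:
servo_tool(
  steps=[
    [0, 0, -0.3, 0, 0, 0, 1],
    [0, 0, -0.35, 0, 0, 0, 1],
    [0, 0, -0.2, 0, 0, 0, 1],
    [0, 0, 0, 0, 0, -0.055, 1],
    [0, 0, 0, 0, 0, -0.055, 1],
    [0, 0, 0, 0, 0, -0.055, 1],
    [0, 0, 0, 0, 0, -0.055, 1],
    [0, 0, 0, 0, 0, -0.055, 1],
  ],
)

```text
time: 12.35
ee_pos: [0.4793, -0.0889, 0.2149]
tool_rot: [0.315, 3.124, -0.0]
wrist_force: [-0.4, 0.3, 0.5]
finger_gap: 1.0
gripper_force: 0.0
```

Call:
servo_tool(
  steps=[
    [0, 0, 0, 0, 0, -0.055, 1],
    [0, 0, 0, 0, 0, -0.055, 1],
    [0, 0, 0, 0, 0, -0.055, 1],
    [0, 0, 0, 0, 0, -0.035, 1],
    [0, 0, 0, 0, 0, 0, 1],
  ],
)

```text
time: 12.98
ee_pos: [0.4793, -0.0889, 0.2146]
tool_rot: [-0.656, 3.071, -0.001]
wrist_force: [-1.3, -0.3, 0.1]
finger_gap: 0.999
gripper_force: 0.0
```

```bash
python3 go.py .5713 .2171 .046 114.1
```

```text
t 12.975 pos [ 0.4793 -0.0889  0.2146] share [-1.3917  1.6126  1.1245] rows 5.780812257351191
yaw 114.10782645124871 tilt -0.999999216982952 q [-0.2532 -0.2173  1.5705  0.      1.7871 -2.2448]
turn share 4.348028471510032e-05
share after turn [-1.3915  1.6128  1.1245]
```

Call:
servo_tool(
  steps=[
    [-0.1, 0.115, 0, 0, 0, 0, 1],
    [-0.2, 0.23, 0, 0, 0, 0, 1],
    [-0.2, 0.23, 0, 0, 0, 0, 1],
    [-0.2, 0.23, 0, 0, 0, 0, 1],
    [-0.2, 0.23, 0, 0, 0, 0, 1],
    [-0.2, 0.23, 0, 0, 0, 0, 1],
    [-0.2, 0.23, 0, 0, 0, 0, 1],
    [-0.192, 0.118, 0, 0, 0, 0, 1],
  ],
)

```text
time: 13.98
ee_pos: [0.5845, 0.2257, 0.2143]
tool_rot: [-0.656, 3.072, 0.001]
wrist_force: [0.6, -0.9, 0.4]
finger_gap: 0.998
gripper_force: 0.0
```

Call:
servo_tool(
  steps=[
    [-0.1, 0, 0, 0, 0, 0, 1],
    [0, 0, 0.15, 0, 0, 0, 1],
    [0, 0, 0.3, 0, 0, 0, 1],
    [0, 0, 0.3, 0, 0, 0, 1],
    [0, 0, 0.25, 0, 0, 0, 1],
    [0, 0, 0.12, 0, 0, 0, 1],
    [0, 0, 0, 0, 0, 0, 1],
    [0, 0, 0, 0, 0, 0, 1],
  ],
)

```text
time: 14.98
ee_pos: [0.5992, 0.23, 0.0479]
tool_rot: [-0.656, 3.069, 0.001]
wrist_force: [0.7, 0.5, 0.3]
finger_gap: 1.001
gripper_force: 0.0
```

Call:
servo_tool(
  steps=[
    [0, 0, 0, 0, 0, 0, 0.2],
    [0, 0, 0, 0, 0, 0, 0.2],
    [0, 0, 0, 0, 0, 0, 0.2],
    [0, 0, 0, 0, 0, 0, 0.2],
    [0, 0, 0, 0, 0, 0, 0.2],
    [0, 0, 0, 0, 0, 0, 0.2],
  ],
)

```text
time: 15.72
ee_pos: [0.5981, 0.2296, 0.0455]
tool_rot: [0.658, -3.072, 0.0]
wrist_force: [0.3, -0.4, -0.6]
finger_gap: 0.355
gripper_force: 0.0
```

Call:
servo_tool(
  steps=[
    [0, 0, 0, 0, 0, 0, 1],
    [0, 0, 0, 0, 0, 0, 1],
    [0, 0, 0, 0, 0, 0, 1],
    [0, 0, 0, 0, 0, 0, 1],
    [0, 0, 0, 0, 0, 0, 1],
    [0, 0, -0.3, 0, 0, 0, 1],
    [0, 0, -0.3, 0, 0, 0, 1],
    [0, 0, 0, 0, 0, 0, 1],
  ],
)

```text
time: 16.73
ee_pos: [0.6002, 0.2303, 0.1413]
tool_rot: [-0.656, 3.063, 0.001]
wrist_force: [1.6, -0.6, 0.2]
finger_gap: 1.002
gripper_force: 0.0
```

```bash
python3 go.py .5713 .2171 .046 114.1
python3 - <<'E'
from h import *
f=grab_frame('scene');cv2.imwrite('pics/s2.png',cv2.resize(f[60:330,180:480,::-1],None,fx=2.2,fy=2.2,interpolation=cv2.INTER_CUBIC))
E
```

```text
t 16.725 pos [0.6002 0.2303 0.1413] share [ 0.2175 -0.0006  0.6335] rows 1.6075377212606543
yaw 114.16557708783371 tilt -0.999957853965224 q [ 0.3134  0.2003  1.2847 -0.      1.6474 -1.6791]
turn share 0.0003643171546317584
share after turn [ 0.2175 -0.0009  0.6335]
```

View pics/s2.png

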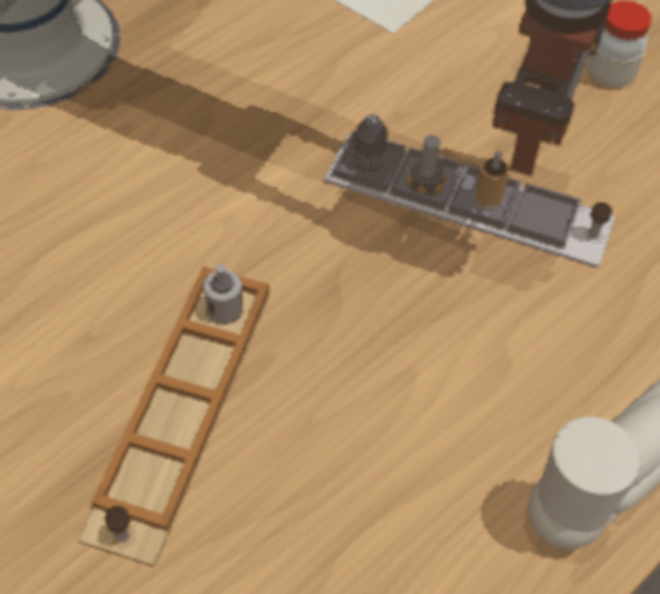

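Overshot by 30 mm along the row, without touching anything: the hole saw stands in its well (crop (223,295)) and the drum is still in its tray at (490,183).

Call:
servo_tool(
  steps=[
    [0.1, 0, 0, 0, 0, 0, 1],
    [0.1, 0, 0, 0, 0, 0, 1],
    [0, 0, 0, 0, 0, 0, 1],
    [0, 0, 0.2, 0, 0, 0, 1],
    [0, 0, 0.3, 0, 0, 0, 1],
    [0, 0, 0.1, 0, 0, 0, 1],
    [0, 0, 0, 0, 0, 0, 1],
    [0, 0, 0, 0, 0, 0, 1],
  ],
)

```text
time: 17.77
ee_pos: [0.5718, 0.2177, 0.0475]
tool_rot: [-0.657, 3.069, 0.0]
wrist_force: [0.1, -0.2, 0.0]
finger_gap: 1.001
gripper_force: 0.0
```

Call:
servo_tool(
  steps=[
    [0, 0, 0, 0, 0, 0, 0.2],
    [0, 0, 0, 0, 0, 0, 0.2],
    [0, 0, 0, 0, 0, 0, 0.2],
    [0, 0, 0, 0, 0, 0, 0.2],
    [0, 0, 0, 0, 0, 0, 0.2],
    [0, 0, 0, 0, 0, 0, 0.2],
    [0, 0, 0, 0, 0, 0, 0.2],
    [0, 0, 0, 0, 0, 0, 0.2],
  ],
)

```text
time: 18.77
ee_pos: [0.5706, 0.2174, 0.0455]
tool_rot: [0.658, -3.072, -0.0]
wrist_force: [0.0, 0.5, 0.3]
finger_gap: 0.348
gripper_force: 25.0
```

Call:
servo_tool(
  steps=[
    [0, 0, -0.2, 0, 0, 0, 0.2],
    [0, 0, -0.35, 0, 0, 0, 0.2],
    [0, 0, -0.35, 0, 0, 0, 0.2],
    [0, 0, -0.2, 0, 0, 0, 0.2],
    [0, 0, 0, 0, 0, 0.05, 0.2],
    [0, 0, 0, 0, 0, 0.055, 0.2],
    [0, 0, 0, 0, 0, 0.055, 0.2],
    [0, 0, 0, 0, 0, 0.055, 0.2],
  ],
)

```text
time: 19.77
ee_pos: [0.5707, 0.2172, 0.2102]
tool_rot: [-0.406, -3.115, 0.001]
wrist_force: [0.7, -0.6, -0.4]
finger_gap: 0.352
gripper_force: 25.0
```

Call:
servo_tool(
  steps=[
    [0, 0, 0, 0, 0, 0.055, 0.2],
    [0, 0, 0, 0, 0, 0.055, 0.2],
    [0, 0, 0, 0, 0, 0.055, 0.2],
    [0, 0, 0, 0, 0, 0.055, 0.2],
    [0, 0, 0, 0, 0, 0.04, 0.2],
    [0, 0, 0, 0, 0, 0, 0.2],
  ],
)

```text
time: 20.52
ee_pos: [0.5707, 0.2172, 0.2102]
tool_rot: [-1.601, -2.703, 0.001]
wrist_force: [0.6, -0.5, -0.1]
finger_gap: 0.35
gripper_force: 25.0
```

```bash
python3 go.py .5114 -.1489 .0422 28.6
```

```text
t 20.525 pos [0.5707 0.2172 0.2102] share [-1.9503 -1.519   1.1211] rows 6.514458412253553
yaw 28.72625296872548 tilt -0.9999998628744962 q [ 0.308   0.1162  1.2559 -0.0002  1.7701 -0.1934]
turn share 0.0007014053818082289
share after turn [-1.9536 -1.5147  1.1211]
```

Call:
servo_tool(
  steps=[
    [-0.15, -0.1, 0, 0, 0, 0, 0.2],
    [-0.28, -0.22, 0, 0, 0, 0, 0.2],
    [-0.28, -0.22, 0, 0, 0, 0, 0.2],
    [-0.28, -0.22, 0, 0, 0, 0, 0.2],
    [-0.28, -0.22, 0, 0, 0, 0, 0.2],
    [-0.28, -0.22, 0, 0, 0, 0, 0.2],
    [-0.28, -0.22, 0, 0, 0, 0, 0.2],
    [-0.12, -0.1, 0, 0, 0, 0, 0.2],
  ],
)

```text
time: 21.52
ee_pos: [0.5102, -0.1513, 0.2104]
tool_rot: [1.602, 2.702, -0.001]
wrist_force: [0.1, 0.7, -1.2]
finger_gap: 0.344
gripper_force: 25.0
```

Call:
servo_tool(
  steps=[
    [0, 0, 0, 0, 0, 0, 0.2],
    [0, 0, 0.15, 0, 0, 0, 0.2],
    [0, 0, 0.3, 0, 0, 0, 0.2],
    [0, 0, 0.2, 0, 0, 0, 0.2],
    [0, 0, 0.1, 0, 0, 0, 0.2],
    [0, 0, 0, 0, 0, 0, 0.2],
  ],
)

```text
time: 22.28
ee_pos: [0.5108, -0.1479, 0.0974]
tool_rot: [-1.599, -2.702, 0.0]
wrist_force: [-0.2, -0.1, -0.0]
finger_gap: 0.351
gripper_force: 25.0
```

```bash
python3 go.py .5114 -.1489 .0418 28.6
```

```text
t 22.275 pos [ 0.5108 -0.1479  0.0974] share [-0.0084  0.001   0.3704] rows 0.8891487388565398
yaw 28.755326756862782 tilt -0.9999985854786316 q [-0.346  -0.0723  1.6471  0.0002  1.5685 -0.8478]
turn share 0.00086292642701543
share after turn [-0.0084  0.001   0.3704]
```

Call:
servo_tool(
  steps=[
    [0, 0, 0.15, 0, 0, 0, 0.2],
    [0, 0, 0.12, 0, 0, 0, 0.2],
    [0, 0, 0.06, 0, 0, 0, 0.2],
    [0, 0, 0.02, 0, 0, 0, 0.2],
    [0, 0, 0.012, 0, 0, 0, 0.2],
    [0, 0, 0.008, 0, 0, 0, 0.2],
    [0, 0, 0, 0, 0, 0, 0.2],
    [0, 0, 0, 0, 0, 0, 0.2],
  ],
)

```text
time: 23.28
ee_pos: [0.5111, -0.1488, 0.0428]
tool_rot: [1.602, 2.702, 0.0]
wrist_force: [0.2, -0.5, -1.1]
finger_gap: 0.351
gripper_force: 25.0
```

Call:
servo_tool(
  steps=[
    [0, 0, 0, 0, 0, 0, 1],
    [0, 0, 0, 0, 0, 0, 1],
    [0, 0, 0, 0, 0, 0, 1],
    [0, 0, 0, 0, 0, 0, 1],
    [0, 0, 0, 0, 0, 0, 1],
    [0, 0, -0.1, 0, 0, 0, 1],
    [0, 0, -0.2, 0, 0, 0, 1],
    [0, 0, -0.35, 0, 0, 0, 1],
  ],
)

```text
time: 24.28
ee_pos: [0.51, -0.1484, 0.1401]
tool_rot: [-1.601, -2.699, 0.001]
wrist_force: [0.8, -0.5, 0.9]
finger_gap: 1.001
gripper_force: 0.0
```

Call:
servo_tool(
  steps=[
    [0, 0, -0.3, 0, 0, 0, 1],
    [0, 0, -0.15, 0, 0, 0, 1],
    [0, 0, 0, 0, 0, -0.055, 1],
    [0, 0, 0, 0, 0, -0.055, 1],
    [0, 0, 0, 0, 0, -0.055, 1],
    [0, 0, 0, 0, 0, -0.055, 1],
    [0, 0, 0, 0, 0, -0.055, 1],
    [0, 0, 0, 0, 0, -0.055, 1],
  ],
)

```text
time: 25.28
ee_pos: [0.511, -0.1487, 0.2089]
tool_rot: [0.044, 3.14, -0.001]
wrist_force: [0.1, 0.8, 0.5]
finger_gap: 1.0
gripper_force: 0.0
```

Call:
servo_tool(
  steps=[
    [0, 0, 0, 0, 0, -0.055, 1],
    [0, 0, 0, 0, 0, -0.055, 1],
    [0, 0, 0, 0, 0, -0.035, 1],
    [0, 0, 0, 0, 0, 0, 1],
    [0, 0, 0, 0, 0, 0, 1],
  ],
)

```text
time: 25.9
ee_pos: [0.511, -0.1487, 0.2082]
tool_rot: [-0.654, 3.072, -0.001]
wrist_force: [-0.5, 0.2, 0.0]
finger_gap: 0.998
gripper_force: 0.0
```

```bash
python3 go.py .5088 .1846 .058 114.1
```

```text
t 25.9 pos [ 0.511  -0.1487  0.2082] share [-0.8912  2.0359  1.0007] rows 5.849588907501595
yaw 114.04441652942967 tilt -0.9999997253164544 q [-0.3471 -0.0962  1.4733  0.      1.7638 -2.3376]
turn share -0.00030879705872403446
share after turn [-0.8932  2.035   1.0007]
```

Call:
servo_tool(
  steps=[
    [-0.07, 0.15, 0, 0, 0, 0, 1],
    [-0.125, 0.29, 0, 0, 0, 0, 1],
    [-0.125, 0.29, 0, 0, 0, 0, 1],
    [-0.125, 0.29, 0, 0, 0, 0, 1],
    [-0.125, 0.29, 0, 0, 0, 0, 1],
    [-0.125, 0.29, 0, 0, 0, 0, 1],
    [-0.125, 0.29, 0, 0, 0, 0, 1],
    [-0.07, 0.145, 0, 0, 0, 0, 1],
  ],
)

```text
time: 26.9
ee_pos: [0.5074, 0.1867, 0.2077]
tool_rot: [-0.658, 3.072, 0.001]
wrist_force: [0.0, 0.0, -0.1]
finger_gap: 1.0
gripper_force: 0.0
```

Call:
servo_tool(
  steps=[
    [0, 0, 0, 0, 0, 0, 1],
    [0, 0, 0.1, 0, 0, 0, 1],
    [0, 0, 0, 0, 0, 0, 1],
  ],
)

```text
time: 27.28
ee_pos: [0.5072, 0.1831, 0.1904]
tool_rot: [0.654, -3.069, 0.001]
wrist_force: [0.0, -0.2, 0.2]
finger_gap: 0.997
gripper_force: 0.0
```

```bash
python3 go.py .5088 .1846 .058 114.1
```

```text
t 27.275 pos [0.5072 0.1831 0.1904] share [-0.0165  0.0045  0.8826] rows 2.1187468898817556
yaw 114.06221951530823 tilt -0.9999945229061945 q [ 0.2836 -0.0739  1.4835 -0.0003  1.7352 -1.7072]
turn share -0.00020989158162091964
share after turn [-0.0165  0.0045  0.8826]
```

Call:
servo_tool(
  steps=[
    [-0.008, 0, 0.2, 0, 0, 0, 1],
    [0, 0, 0.3, 0, 0, 0, 1],
    [0, 0, 0.25, 0, 0, 0, 1],
    [0, 0, 0.13, 0, 0, 0, 1],
    [0, 0, 0, 0, 0, 0, 1],
    [0, 0, 0, 0, 0, 0, 1],
    [0, 0, 0, 0, 0, 0, 0],
    [0, 0, 0, 0, 0, 0, 0],
  ],
)

```text
time: 28.28
ee_pos: [0.5095, 0.1851, 0.0618]
tool_rot: [-0.657, 3.07, 0.0]
wrist_force: [-0.3, 0.5, -0.1]
finger_gap: 0.815
gripper_force: 0.0
```

Call:
servo_tool(
  steps=[
    [0, 0, 0, 0, 0, 0, 0],
    [0, 0, 0, 0, 0, 0, 0],
    [0, 0, 0, 0, 0, 0, 0],
    [0, 0, 0, 0, 0, 0, 0],
    [0, 0, 0, 0, 0, 0, 0],
    [0, 0, 0, 0, 0, 0, 0],
    [0, 0, 0, 0, 0, 0, 0],
  ],
)

```text
time: 29.15
ee_pos: [0.5088, 0.185, 0.0604]
tool_rot: [0.658, -3.072, -0.0]
wrist_force: [-1.0, 0.2, -1.4]
finger_gap: 0.202
gripper_force: 25.0
```

Call:
servo_tool(
  steps=[
    [0, 0, -0.15, 0, 0, 0, 0],
    [0, 0, -0.35, 0, 0, 0, 0],
    [0, 0, -0.35, 0, 0, 0, 0],
    [0, 0, -0.15, 0, 0, 0, 0],
    [0, 0, 0, 0, 0, 0.05, 0],
    [0, 0, 0, 0, 0, 0.055, 0],
    [0, 0, 0, 0, 0, 0.055, 0],
    [0, 0, 0, 0, 0, 0.055, 0],
  ],
)

```text
time: 30.15
ee_pos: [0.5087, 0.1848, 0.2099]
tool_rot: [-0.406, -3.114, 0.001]
wrist_force: [0.1, 0.2, -2.0]
finger_gap: 0.201
gripper_force: 25.0
```

Call:
servo_tool(
  steps=[
    [0, 0, 0, 0, 0, 0.055, 0],
    [0, 0, 0, 0, 0, 0.055, 0],
    [0, 0, 0, 0, 0, 0.055, 0],
    [0, 0, 0, 0, 0, 0.055, 0],
    [0, 0, 0, 0, 0, 0.04, 0],
    [0, 0, 0, 0, 0, 0, 0],
  ],
)

```text
time: 30.9
ee_pos: [0.5088, 0.1848, 0.21]
tool_rot: [-1.601, -2.703, 0.001]
wrist_force: [0.5, -0.2, -2.4]
finger_gap: 0.193
gripper_force: 25.0
```

```bash
python3 go.py .5440 -.2087 .0567 28.6
```

```text
t 30.9 pos [0.5088 0.1848 0.21  ] share [-2.4133 -1.054   1.023 ] rows 6.780396820588511
yaw 28.727108327074696 tilt -0.9999995711764332 q [ 0.2856 -0.0702  1.4454 -0.0002  1.7673 -0.2158]
turn share 0.0007061573726371901
share after turn [-2.4156 -1.0487  1.023 ]
```

Call:
servo_tool(
  steps=[
    [-0.18, -0.08, 0, 0, 0, 0, 0],
    [-0.345, -0.15, 0, 0, 0, 0, 0],
    [-0.345, -0.15, 0, 0, 0, 0, 0],
    [-0.345, -0.15, 0, 0, 0, 0, 0],
    [-0.345, -0.15, 0, 0, 0, 0, 0],
    [-0.345, -0.15, 0, 0, 0, 0, 0],
    [-0.345, -0.15, 0, 0, 0, 0, 0],
    [-0.165, -0.07, 0, 0, 0, 0, 0],
  ],
)

```text
time: 31.9
ee_pos: [0.544, -0.2114, 0.2098]
tool_rot: [-1.602, -2.702, 0.001]
wrist_force: [0.0, 0.4, -1.6]
finger_gap: 0.196
gripper_force: 25.0
```

Call:
servo_tool(
  steps=[
    [0, 0, 0, 0, 0, 0, 0],
    [0, 0, 0.15, 0, 0, 0, 0],
    [0, 0, 0.3, 0, 0, 0, 0],
    [0, 0, 0.15, 0, 0, 0, 0],
    [0, 0, 0.05, 0, 0, 0, 0],
    [0, 0, 0, 0, 0, 0, 0],
  ],
)

```text
time: 32.65
ee_pos: [0.5446, -0.2078, 0.1134]
tool_rot: [-1.6, -2.703, -0.0]
wrist_force: [-0.5, -0.2, -1.5]
finger_gap: 0.2
gripper_force: 25.0
```

```bash
python3 go.py .5440 -.2087 .0567 28.6
```

```text
t 32.65 pos [ 0.5446 -0.2078  0.1134] share [-0.0035 -0.0067  0.3778] rows 0.9068302203032957
yaw 28.75580046084852 tilt -0.9999999864964458 q [-0.4229  0.0571  1.4897  0.0002  1.5948 -0.9248]
turn share 0.000865558115825138
share after turn [-0.0035 -0.0067  0.3778]
```

Call:
servo_tool(
  steps=[
    [0, 0, 0.15, 0, 0, 0, 0],
    [0, 0, 0.12, 0, 0, 0, 0],
    [0, 0, 0.06, 0, 0, 0, 0],
    [0, 0, 0.02, 0, 0, 0, 0],
    [0, 0, 0.012, 0, 0, 0, 0],
    [0, 0, 0.008, 0, 0, 0, 0],
    [0, 0, 0, 0, 0, 0, 0],
    [0, 0, 0, 0, 0, 0, 0],
  ],
)

```text
time: 33.65
ee_pos: [0.5446, -0.2085, 0.0578]
tool_rot: [1.602, 2.702, 0.0]
wrist_force: [0.4, 0.0, -2.6]
finger_gap: 0.2
gripper_force: 25.0
```

Call:
servo_tool(
  steps=[
    [0, 0, 0, 0, 0, 0, 1],
    [0, 0, 0, 0, 0, 0, 1],
    [0, 0, 0, 0, 0, 0, 1],
    [0, 0, 0, 0, 0, 0, 1],
    [0, 0, 0, 0, 0, 0, 1],
    [0, 0, 0, 0, 0, 0, 1],
    [0, 0, -0.2, 0, 0, 0, 1],
    [0, 0, -0.35, 0, 0, 0, 1],
  ],
)

```text
time: 34.65
ee_pos: [0.5432, -0.2079, 0.1382]
tool_rot: [-1.6, -2.698, 0.001]
wrist_force: [-0.3, -0.1, 0.9]
finger_gap: 0.999
gripper_force: 0.0
```

Call:
servo_tool(
  steps=[
    [0, 0, -0.3, 0, 0, 0, 1],
    [0, 0, -0.15, 0, 0, 0, 1],
    [0, 0, 0, 0, 0, -0.055, 1],
    [0, 0, 0, 0, 0, -0.055, 1],
    [0, 0, 0, 0, 0, -0.055, 1],
    [0, 0, 0, 0, 0, -0.055, 1],
    [0, 0, 0, 0, 0, -0.055, 1],
    [0, 0, 0, 0, 0, -0.055, 1],
  ],
)

```text
time: 35.65
ee_pos: [0.5445, -0.2085, 0.2075]
tool_rot: [-0.044, -3.141, 0.0]
wrist_force: [-0.1, -0.3, -0.6]
finger_gap: 0.999
gripper_force: 0.0
```

Call:
servo_tool(
  steps=[
    [0, 0, 0, 0, 0, -0.055, 1],
    [0, 0, 0, 0, 0, -0.055, 1],
    [0, 0, 0, 0, 0, -0.035, 1],
    [0, 0, 0, 0, 0, 0, 1],
    [0, 0, 0, 0, 0, 0, 1],
  ],
)

```text
time: 36.28
ee_pos: [0.5445, -0.2085, 0.2075]
tool_rot: [0.654, -3.073, -0.0]
wrist_force: [0.2, -0.7, -0.0]
finger_gap: 1.002
gripper_force: 0.0
```

```bash
python3 go.py .441 .163 .046 114.1
```

```text
t 36.275 pos [ 0.5445 -0.2085  0.2075] share [-0.379   2.5426  1.0769] rows 6.689082940632755
yaw 114.04234069416802 tilt -0.9999999974428547 q [-0.424   0.0411  1.3396  0.      1.7609 -2.4144]
turn share -0.0003203294768443104
share after turn [-0.3815  2.5422  1.0769]
```

Call:
servo_tool(
  steps=[
    [-0.03, 0.18, 0, 0, 0, 0, 1],
    [-0.054, 0.365, 0, 0, 0, 0, 1],
    [-0.054, 0.365, 0, 0, 0, 0, 1],
    [-0.054, 0.365, 0, 0, 0, 0, 1],
    [-0.054, 0.365, 0, 0, 0, 0, 1],
    [-0.054, 0.365, 0, 0, 0, 0, 1],
    [-0.054, 0.365, 0, 0, 0, 0, 1],
    [-0.026, 0.172, 0, 0, 0, 0, 1],
  ],
)

```text
time: 37.28
ee_pos: [0.4394, 0.1651, 0.2078]
tool_rot: [-0.659, 3.071, 0.001]
wrist_force: [-0.4, 0.4, -0.9]
finger_gap: 0.995
gripper_force: 0.0
```

Call:
servo_tool(
  steps=[
    [0, 0, 0, 0, 0, 0, 1],
    [0, 0, 0.1, 0, 0, 0, 1],
    [0, 0, 0, 0, 0, 0, 1],
  ],
)

```text
time: 37.65
ee_pos: [0.44, 0.1615, 0.1904]
tool_rot: [0.654, -3.07, 0.001]
wrist_force: [-0.1, -1.3, 0.1]
finger_gap: 0.996
gripper_force: 0.0
```

```bash
python3 go.py .441 .163 .046 114.1;  python3 - <<'E'
from h import *
f=grab_frame('scene');cv2.imwrite('pics/s3.png',cv2.resize(f[80:330,180:480,::-1],None,fx=2.3,fy=2.3,interpolation=cv2.INTER_CUBIC))
E
```

```text
t 37.65 pos [0.44   0.1615 0.1904] share [-0.013   0.0062  0.9626] rows 2.3105771195356737
yaw 114.04964048317548 tilt -0.9999946737287042 q [ 0.2794 -0.2667  1.6549 -0.0003  1.7566 -1.7112]
turn share -0.0002797750934695229
share after turn [-0.013   0.0062  0.9626]
```

View pics/s3.png

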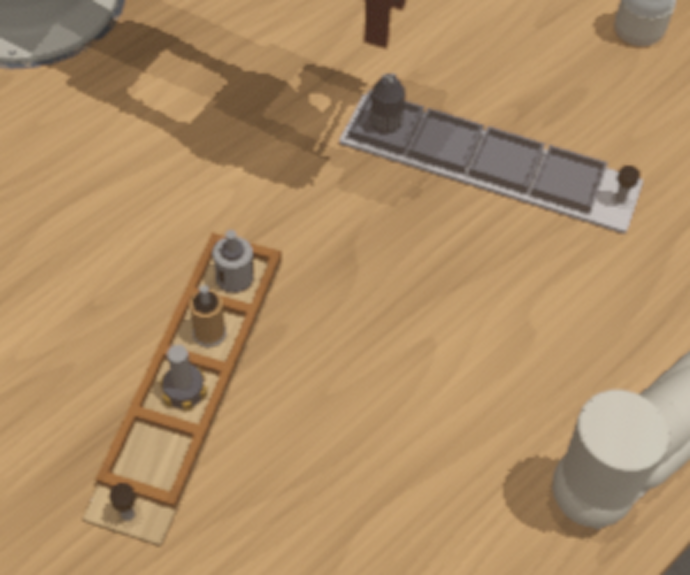

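Hole saw (235,262), drum (207,318) and mill (183,380) stand centred in wells 4, 3 and 2; only the chuck (388,103) remains.

Call:
servo_tool(
  steps=[
    [0, 0, 0.2, 0, 0, 0, 1],
    [0, 0, 0.35, 0, 0, 0, 1],
    [0, 0, 0.28, 0, 0, 0, 1],
    [0, 0, 0.14, 0, 0, 0, 1],
    [0, 0, 0, 0, 0, 0, 1],
    [0, 0, 0, 0, 0, 0, 1],
    [0, 0, 0, 0, 0, 0, 0.3],
    [0, 0, 0, 0, 0, 0, 0.3],
  ],
  force=35,
)

```text
time: 38.7
ee_pos: [0.441, 0.1629, 0.0482]
tool_rot: [-0.657, 3.07, 0.0]
wrist_force: [-0.6, 0.9, 0.7]
finger_gap: 0.81
gripper_force: 0.0
```

Call:
servo_tool(
  steps=[
    [0, 0, 0, 0, 0, 0, 0.3],
    [0, 0, 0, 0, 0, 0, 0.3],
    [0, 0, 0, 0, 0, 0, 0.3],
    [0, 0, 0, 0, 0, 0, 0.3],
    [0, 0, 0, 0, 0, 0, 0.3],
  ],
)

```text
time: 39.33
ee_pos: [0.4403, 0.163, 0.047]
tool_rot: [0.658, -3.072, -0.001]
wrist_force: [-1.4, 1.1, -0.8]
finger_gap: 0.405
gripper_force: 35.0
```

Call:
servo_tool(
  steps=[
    [0, 0, -0.2, 0, 0, 0, 0.3],
    [0, 0, -0.35, 0, 0, 0, 0.3],
    [0, 0, -0.35, 0, 0, 0, 0.3],
    [0, 0, -0.2, 0, 0, 0, 0.3],
    [0, 0, 0, 0, 0, 0.05, 0.3],
    [0, 0, 0, 0, 0, 0.055, 0.3],
    [0, 0, 0, 0, 0, 0.055, 0.3],
    [0, 0, 0, 0, 0, 0.055, 0.3],
  ],
)

```text
time: 40.33
ee_pos: [0.4402, 0.1625, 0.2112]
tool_rot: [-0.406, -3.114, 0.002]
wrist_force: [0.7, 0.6, -2.7]
finger_gap: 0.403
gripper_force: 35.0
```

Call:
servo_tool(
  steps=[
    [0, 0, 0, 0, 0, 0.055, 0.3],
    [0, 0, 0, 0, 0, 0.055, 0.3],
    [0, 0, 0, 0, 0, 0.055, 0.3],
    [0, 0, 0, 0, 0, 0.055, 0.3],
    [0, 0, 0, 0, 0, 0.04, 0.3],
    [0, 0, 0, 0, 0, 0, 0.3],
  ],
)

```text
time: 41.08
ee_pos: [0.4402, 0.1625, 0.2113]
tool_rot: [-1.601, -2.702, 0.002]
wrist_force: [0.6, 0.4, -4.0]
finger_gap: 0.4
gripper_force: 35.0
```

```bash
python3 go.py .5765 -.2684 .0433 28.6
```

```text
t 41.075 pos [0.4402 0.1625 0.2113] share [-2.956  -0.5821  1.1208] rows 7.71482081157713
yaw 28.721720520297552 tilt -0.9999990198664918 q [ 0.2814 -0.2654  1.6169 -0.0003  1.7914 -0.22  ]
turn share 0.0006762251127641308
share after turn [-2.9572 -0.5759  1.1208]
```

Call:
servo_tool(
  steps=[
    [-0.2, -0.04, 0, 0, 0, 0, 0.3],
    [-0.365, -0.071, 0, 0, 0, 0, 0.3],
    [-0.365, -0.071, 0, 0, 0, 0, 0.3],
    [-0.365, -0.071, 0, 0, 0, 0, 0.3],
    [-0.365, -0.071, 0, 0, 0, 0, 0.3],
    [-0.365, -0.071, 0, 0, 0, 0, 0.3],
    [-0.365, -0.071, 0, 0, 0, 0, 0.3],
    [-0.365, -0.071, 0, 0, 0, 0, 0.3],
  ],
)

```text
time: 42.08
ee_pos: [0.5682, -0.2404, 0.2114]
tool_rot: [-1.598, -2.704, 0.0]
wrist_force: [0.5, 0.1, -2.0]
finger_gap: 0.406
gripper_force: 35.0
```

Call:
servo_tool(
  steps=[
    [-0.2, -0.04, 0, 0, 0, 0, 0.3],
    [0, 0, 0, 0, 0, 0, 0.3],
    [0, 0, 0.15, 0, 0, 0, 0.3],
    [0, 0, 0.3, 0, 0, 0, 0.3],
    [0, 0, 0.2, 0, 0, 0, 0.3],
    [0, 0, 0.1, 0, 0, 0, 0.3],
    [0, 0, 0, 0, 0, 0, 0.3],
    [0, 0, 0, 0, 0, 0, 0.3],
  ],
)

```text
time: 43.08
ee_pos: [0.5779, -0.2678, 0.1016]
tool_rot: [1.6, 2.7, 0.0]
wrist_force: [0.5, -0.5, -2.6]
finger_gap: 0.405
gripper_force: 35.0
```

```bash
python3 go.py .5765 -.2684 .0433 28.6
```

```text
t 43.075 pos [ 0.5779 -0.2678  0.1016] share [ 0.0018 -0.0106  0.3885] rows 0.9328065988047027
yaw 28.70776514689969 tilt -0.9999959388180245 q [-0.4874  0.203   1.3523  0.      1.5835 -0.9884]
turn share 0.0005986952605537807
share after turn [ 0.0018 -0.0106  0.3885]
```

Call:
servo_tool(
  steps=[
    [0, 0, 0.15, 0, 0, 0, 0.3],
    [0, -0.006, 0.12, 0, 0, 0, 0.3],
    [0, 0, 0.06, 0, 0, 0, 0.3],
    [0, 0, 0.025, 0, 0, 0, 0.3],
    [0, 0, 0.013, 0, 0, 0, 0.3],
    [0, 0, 0.01, 0, 0, 0, 0.3],
    [0, 0, 0, 0, 0, 0, 0.3],
    [0, 0, 0, 0, 0, 0, 0.3],
  ],
)

```text
time: 44.08
ee_pos: [0.5764, -0.2682, 0.0432]
tool_rot: [1.602, 2.702, -0.0]
wrist_force: [0.4, -0.2, -2.2]
finger_gap: 0.404
gripper_force: 35.0
```

Call:
servo_tool(
  steps=[
    [0, 0, 0, 0, 0, 0, 1],
    [0, 0, 0, 0, 0, 0, 1],
    [0, 0, 0, 0, 0, 0, 1],
    [0, 0, 0, 0, 0, 0, 1],
    [0, 0, 0, 0, 0, 0, 1],
    [0, 0, -0.1, 0, 0, 0, 1],
    [0, 0, -0.2, 0, 0, 0, 1],
    [0, 0, -0.35, 0, 0, 0, 1],
  ],
)

```text
time: 45.08
ee_pos: [0.5753, -0.2676, 0.14]
tool_rot: [-1.6, -2.699, 0.0]
wrist_force: [0.1, 0.2, 0.6]
finger_gap: 1.0
gripper_force: 0.0
```

Call:
servo_tool(
  steps=[
    [0, 0, -0.35, 0, 0, 0, 1],
    [0, 0, -0.3, 0, 0, 0, 1],
    [0.3, 0.1, 0, 0, 0, 0, 1],
    [0.3, 0.1, 0, 0, 0, 0, 1],
    [0.3, 0.1, 0, 0, 0, 0, 1],
    [0.3, 0.1, 0, 0, 0, 0, 1],
    [0, 0, 0, 0, 0, 0, 1],
    [0, 0, 0, 0, 0, 0, 1],
  ],
)

```text
time: 46.08
ee_pos: [0.5427, -0.0817, 0.2388]
tool_rot: [1.601, 2.701, 0.0]
wrist_force: [-0.6, 0.0, -0.1]
finger_gap: 0.999
gripper_force: 0.0
```

Run:
```python
from h import *
o=get_obs();print(o['time'],o['ee_pos'])
f=grab_frame('scene');cv2.imwrite('pics/s4.png',cv2.resize(f[160:330,190:330,::-1],None,fx=3.4,fy=3.4,interpolation=cv2.INTER_CUBIC))
f=grab_frame('top');cv2.imwrite('pics/t4.png',cv2.resize(f[100:300,280:500,::-1],None,fx=2.9,fy=2.9,interpolation=cv2.INTER_CUBIC))
```

```text
46.075 [ 0.5427 -0.0817  0.2388]
```

View pics/s4.png

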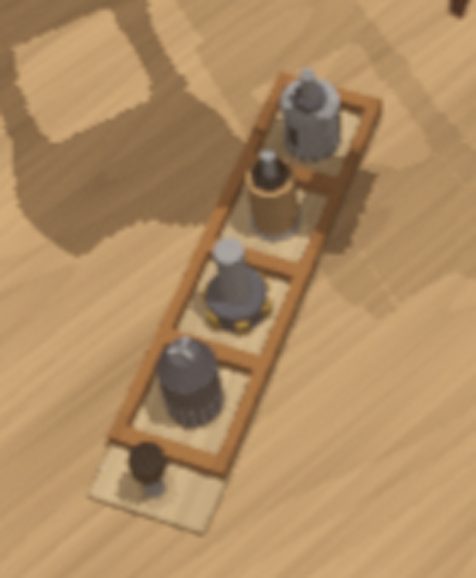

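View pics/t4.png

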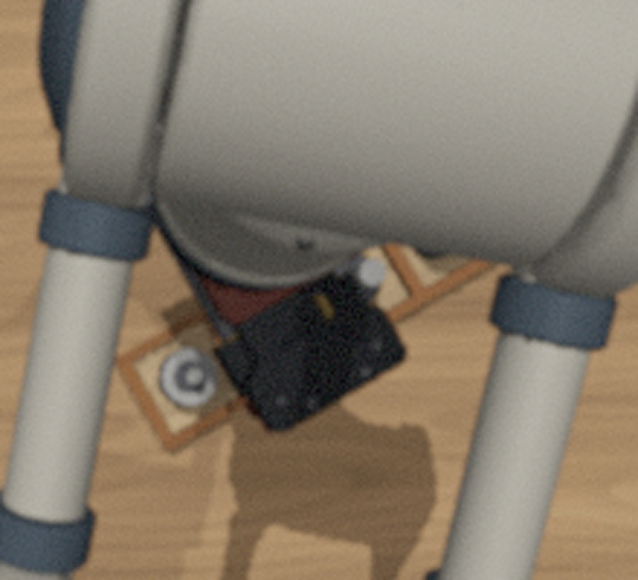

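The scene view shows all four tools upright and centred in their wells, in the order chuck (190,385) next to the post, mill (236,288), drum (273,200), hole saw (312,120). The top view shows the gripper clear above them. Handing in.

```bash
python3 -c "
from rig import *
print(sign_off())"
```

```text
the job is handed in; nothing more can be done
None
```

I moved all four tools to the wooden rack in reverse order (chuck nearest the post, then mill, drum and hole saw). They stood upright and centred in the last picture, at about 46 s of the 106 s limit, and I handed the job in; no verdict came back.

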